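# Blank the spare port and set the coolant flow valve

## Task

Get this PC's cooling loop ready to start: seat the round blanking plug flat in the round port of the manifold and let go of it, then wind the red valve wheel by its crank handle clockwise until it is closed against its stop, and then back it off (counterclockwise) exactly two full turns. Finish still gripping the handle, with the wheel held still at that setting; do not let go. Leave the square plug, the mug and the remote where they are.

Things in the scene. Friction and masses are not known exactly. Their poses are not given: they have to be found in the camera images.
- round_plug: Round brass blanking plug, loose, 90 to 185 g: a disc 50 mm in diameter and 10 mm thick with a black round knob (18 mm diameter, 30 mm tall) standing on its centre, 40 mm high in all. Origin: centre of the disc's underside, z up through the knob.
- square_plug: Square brass blanking plug, loose: a plate 39 x 39 x 10 mm with the same black knob (18 mm diameter, 30 mm tall). To be left alone. Origin: centre of its underside. It and the round plug may lie in either of two places on the right of the desk.
- manifold: Aluminium coolant manifold block fixed to the desk, 100 mm (its x) by 300 mm (its y) by 40 mm high. From its -y end to its +y end it carries the square port, the round port and the valve. Origin: centre of the underside.
- round_port (a point): Centre of the floor of the round port, a flat-bottomed pocket 53 mm in diameter and 6 mm deep with a dark floor, in the manifold's top (the floor is 34 mm above the desk). A seated round plug stands with its underside on this point. Lies at (0, -35, 34) mm in the manifold's frame.
- square_port (a point): Centre of the floor of the square port, a pocket 42 x 42 mm and 6 mm deep with a dark floor, at (0, -110, 34) mm in the manifold's frame. It stays empty.
- valve_axis (a point): Centre of the red valve wheel (rim 108 mm outer diameter, 12 mm thick) on its upright stem, in the plane of the rim, 85 mm above the desk; at (0, 115, 85) mm in the manifold's frame. The rim's top is 91 mm above the desk; nothing of the wheel but the crank handle stands higher.
- handle: Yellow crank handle: upright round post, 18 mm diameter, 54 mm tall, spinning freely on its own axis, on the wheel rim 48 mm from the valve axis. Origin: centre of its lower end, 91 mm above the desk (top at 145 mm). Its direction from the valve axis is the manifold's yaw plus the valve angle; gripped from above it can be carried round without turning the gripper. Its own spin means nothing.
- valve (a joint): Angle of the valve wheel, rad. 0 = closed, against a hard stop; grows as the wheel opens, counterclockwise seen from above; 6.283 is one turn. Starts 0.55 to 1.2 turns open; it can open to 3.18 turns. Light friction (about 0.07 N m, some 1.5 N at the handle); it stays where it is left.
- mug: Blue mug, 80 mm diameter, 90 mm high, bystander. Origin: centre of the underside.
- remote: Black remote control, 140 x 40 x 16 mm, bystander. Origin: centre of the underside.
Mind the look-alikes: they are no part of the job. Leave any green look-alike of the round_plug alone.

How it is judged (in metres and radians):
On the way, in this order (a step that is already met when the one before it is completed fails the run):
1. the round plug is seated in the round port and let go (horizontal distance between round_plug and round_port below 0.0035 m and z of round_plug in the frame of manifold between 0.032 and 0.036 m and angle between round_plug's own z axis and vertical below 0.06 rad and contact force between the fingers and round_plug below 0.3 N), for 0.2 s.
2. the valve is wound closed against its stop (value of joint valve below 0.1 rad), for 0.2 s.
At the end, for the whole second after the job is handed in: Valve still, two turns (12.57 rad) open within 0.3 rad, fingers gripping the crank handle (over 2 N); round plug released in the round port (3.5 mm off centre, 2 mm in height, 0.06 rad tilt at most); square plug, mug and remote within 30 mm of their starts (all of step 1 and value of joint valve between 12.266 and 12.866 rad and velocity of joint valve between -0.1 and 0.1 rad/s and contact force between the fingers and handle above 2 N and distance of each of square_plug, mug, remote from where it was at the start of the episode below 0.03 m); the arm keeps its last pose, push and grip.
It fails at once if the square plug is pushed aside by more than 30 mm (distance of square_plug from where it was at the start of the episode above 0.03 m).
It fails at once if the mug is pushed aside by more than 30 mm (distance of mug from where it was at the start of the episode above 0.03 m).
It fails at once if the remote is pushed aside by more than 30 mm (distance of remote from where it was at the start of the episode above 0.03 m).
It also fails if it takes over 72 s, if anything falls off the work surface, if the arm or the gripper's body presses on something with over 40 N, if the wrist force passes 120 N, or if a joint passes its speed limit or range.

## Robot

A 7-joint arm with a two-finger parallel gripper is mounted at the origin on the work surface. World frame = base frame: x ahead of the robot, y to its left, z up, the work surface at z = 0. Lengths are in m, angles in degrees, forces in N, time in s.
With the tool pointing down it reaches from about 0.4 to 0.85 m from the base axis. Payload 6.9 kg.
Tool frame: the origin (TCP) lies midway between the tips of the shut fingers; the grasp point (between the pads) lies 19 mm behind it; z points along the fingers, y is the line along which they close (so a half turn about z gives the same grasp; the last joint's range is limited). The gripper opens to 85 mm and grips with 20 to 120 N. Pads are 22 mm wide; open, the fingers measure 114 mm over their backs; the gripper's body (76 mm by 85 mm) begins 54 mm behind the grasp point. The pads swing forward as they close: fully open they stand 13 mm farther back than shut.
Start: joints at [76.748, 29.078, -13.613, 85.955, 7.202, 65.827, -8.869], TCP at [0.207, -0.59, 0.231] pointing down, gripper open.
Joint ranges: [-176.47, 176.47], [-13.61, 117.27], [-81.72, 77.17], [0.22, 143.17], [-87.28, 267.28], [10, 112.55], [-165.47, 165.47]. Speed limits (degrees/s): [136.94, 136.94, 180, 180, 180, 180, 180].

## Interface

Orientations are given as a 3x3 rotation matrix whose columns are the frame's x, y, z axes.
In Python, from plant import state, optics, sign_off gives the robot as it stands. The module is installed in compiled form; this text tells all that it offers.
- The arm moves only by the shell command python3 -m jog 'ROWS'. ROWS is JSON, a list of rows, each a list of 7 numbers: the closure, from -1 (fully open) to 1 (shut), then the shift along the tool's x, y, z as a fraction of full scale, then the turn, a rotation vector about the tool's x, y, z as a fraction of full scale. A call has 1 to 20 rows; each row is the pose to reach, as a shift and turn from the pose commanded when the call began, along the tool's axes at that moment, turning the shorter way round; what a row does not reach only later rows make up. Full scale, the value 1, is 0.12 m for a shift and 360 degrees for a turn. A row lasts 1/12 s, in which the tool goes at most 41.7 mm and 7.16 degrees, less where a joint would pass 70% of its speed; a pose out of reach is approached as far as the arm can. A call with a number of a shift or a turn outside -1 to 1 is refused whole. A call with a gripper value outside its range is refused whole. The fingers move at their own pace and stop on an object; the grip force is fixed at half the most. Time passes only in rows, so rows that repeat a pose let the fingers close. It gives the time, the measured TCP pose, the force, the opening and the grip force at its end, in the units of the state.
- state(): the state, without advancing time (a new reading comes with each control period).
- optics.read_camera(name): name is "side" or "top" or "wrist"; returns a dict with "img" (400x640x3 uint8, red, green, blue), "fx", "fy", "cx", "cy" (pixels), "extrinsics" (4x4, takes a point from camera to world coordinates). Camera axes: x right, y down, z forward; pixel columns grow to the right and rows downward; lengths in m; the calibration is good to about 2 mm. A picture is of the moment at which its call begins. There is no depth.
- sign_off(): hands the job in; it is judged then, once.
The state is a dict: "t": time; "q": joint angles; "joint_velocities": joint speeds; "tau": joint torques, N m; "tool_pos": TCP position; "tool_rot": TCP orientation; "contact_force": force on the tool from outside, world axes, zero at the start; "wrist_torque": the same for the moment, N m; "gripper_width": finger opening in m; "grasp_force": force on a finger pad.
Only numpy, scipy, OpenCV 4.12 (cv2) and the standard library are available. Lean on these libraries where they do the work, as an engineer would, in place of code of your own. Each camera call takes 0.05 s, during which the arm holds its last target. There are 200 camera calls.

## Working session

There is one attempt and no reset: what is moved stays moved. The work goes in short steps, Python scripts to look and compute and a shell command to move; the robot and the scene stay as the last step left them, time stands still between calls to the robot, and variables do not carry over. Pictures are saved under pics/ and viewed, at most 10 in all, crops included, and the job is handed in when it is done.

```bash
mkdir -p pics; python3 - <<'E'
from plant import state, optics
import cv2, numpy as np
s=state(); print(s['t'],s['tool_pos'],np.round(s['tool_rot'],3).tolist(),s['gripper_width'])
for n in ['top','side']:
    c=optics.read_camera(n); cv2.imwrite(f'pics/{n}0.png',c['img'][:,:,::-1]); print(n,c['fx'],c['fy'],c['cx'],c['cy'],np.round(c['extrinsics'],4).tolist())
E
```

```text
0.0 [ 0.20629265 -0.58942305  0.2304223 ] [[0.944, 0.33, -0.001], [0.33, -0.944, 0.002], [-0.0, -0.002, -1.0]] 0.08549828292261916
top 423.48302072556396 423.48302072556396 314.5337561660293 203.94005261157233 [[0.0253, -0.9945, 0.1013, 0.4264], [-0.9997, -0.0257, -0.0028, 0.0036], [0.0054, -0.1012, -0.9949, 1.1651], [0.0, 0.0, 0.0, 1.0]]
side 430.87276751618185 430.87276751618185 326.629550121624 201.113303108162 [[0.9899, -0.091, 0.1088, 0.4027], [-0.1418, -0.6373, 0.7575, -0.9057], [0.0004, -0.7653, -0.6437, 0.8661], [0.0, 0.0, 0.0, 1.0]]
```

View pics/top0.png

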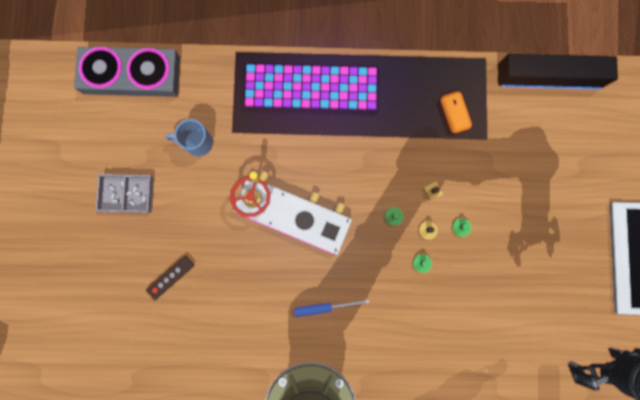

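View pics/side0.png

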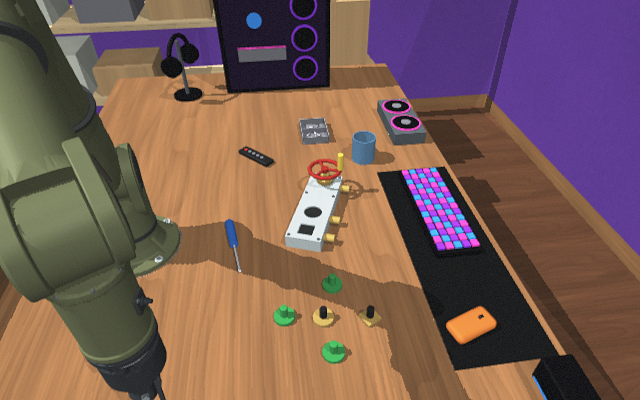

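The top view shows the round plug at about (429,230), with green look-alikes around it at (395,216), (461,227) and (423,263). The square plug is at (433,190), the manifold runs from (250,195) to (340,235), and the yellow handle is at (253,176). The side view agrees: round plug at (323,316), square plug at (370,316).

```bash
cat > h.py <<'E'
from plant import state, optics
import cv2, numpy as np
def ray(c,u,v):
    E=c['extrinsics']; d=E[:3,:3]@np.array([(u-c['cx'])/c['fx'],(v-c['cy'])/c['fy'],1]); return E[:3,3],d
def w(c,u,v,z):
    o,d=ray(c,u,v); return o+d*(z-o[2])/d[2]
def px(c,p):
    E=c['extrinsics']; q=E[:3,:3].T@(np.array(p)-E[:3,3]); return np.array([c['fx']*q[0]/q[2]+c['cx'],c['fy']*q[1]/q[2]+c['cy']])
def tool(p):  # world displacement -> tool-frame fractions
    s=state(); return np.round(np.array(s['tool_rot']).T@(np.array(p)-s['tool_pos'])/0.12,4)
def blobs(m,n=8,minA=8):
    k,l,st,ce=cv2.connectedComponentsWithStats(m.astype(np.uint8)); return sorted([(int(st[i,4]),*np.round(ce[i],2),*st[i,:4]) for i in range(1,k) if st[i,4]>=minA],reverse=True)[:n]
E
python3 - <<'E'
from h import *
c=optics.read_camera('top'); im=c['img'].astype(int); hsv=cv2.cvtColor(c['img'],cv2.COLOR_RGB2HSV).astype(int)
R,G,B=[im[:,:,i] for i in range(3)]
def roi(m,x0,x1,y0,y1):
    o=np.zeros_like(m); o[y0:y1,x0:x1]=m[y0:y1,x0:x1]; return o
wh=roi((hsv[:,:,1]<50)&(hsv[:,:,2]>120),220,370,150,270)
print('white',blobs(wh,3))
dk=roi(hsv[:,:,2]<75,285,345,200,250); print('dark ports',blobs(dk,4))
kb=roi(hsv[:,:,2]<75,410,445,175,245); print('knobs',blobs(kb,4))
br=roi((hsv[:,:,0]>18)&(hsv[:,:,0]<32)&(hsv[:,:,1]>110)&(hsv[:,:,2]>90),405,450,175,245); print('brass',blobs(br,4))
ye=roi((hsv[:,:,0]>23)&(hsv[:,:,0]<33)&(hsv[:,:,1]>180),235,275,150,200); print('yel',blobs(ye,4))
re=roi(((hsv[:,:,0]<6)|(hsv[:,:,0]>174))&(hsv[:,:,1]>150),220,280,160,230); print('red',blobs(re,4))
for b in blobs(dk,2): print('port',w(c,b[1],b[2],.034 ))
for b in blobs(kb,4): print('knob',w(c,b[1],b[2],.035 ))
for b in blobs(br,4): print('brass',w(c,b[1],b[2],.01 ))
for b in blobs(ye,2): print('handle',w(c,b[1],b[2],.14 ))
for b in blobs(re,1): print('valve',w(c,b[1],b[2],.09 ), w(c,b[3]+b[5]/2-.5,b[4]+b[6]/2-.5,.09))
k=blobs(wh,1)[0]
cn=cv2.resize(c['img'][150:270,220:460],None,fx=3.3,fy=3.3,interpolation=2); cv2.imwrite('pics/topc.png',cn[:,:,::-1])
E
```

```text
white [(2951, np.float64(303.41), np.float64(219.39), np.int32(252), np.int32(185), np.int32(100), np.int32(70)), (157, np.float64(245.55), np.float64(207.08), np.int32(236), np.int32(200), np.int32(23), np.int32(13)), (125, np.float64(261.34), np.float64(193.31), np.int32(256), np.int32(183), np.int32(10), np.int32(24))]
dark ports []
knobs [(16, np.float64(434.5), np.float64(189.81), np.int32(432), np.int32(188), np.int32(6), np.int32(4))]
brass [(249, np.float64(427.71), np.float64(230.01), np.int32(419), np.int32(221), np.int32(19), np.int32(19)), (149, np.float64(432.56), np.float64(190.52), np.int32(424), np.int32(182), np.int32(19), np.int32(17))]
yel []
red [(166, np.float64(236.81), np.float64(194.5), np.int32(230), np.int32(177), np.int32(20), np.int32(39)), (76, np.float64(250.46), np.float64(196.18), np.int32(242), np.int32(187), np.int32(16), np.int32(19)), (18, np.float64(259.67), np.float64(210.67), np.int32(253), np.int32(206), np.int32(13), np.int32(9)), (14, np.float64(263.0), np.float64(183.14), np.int32(259), np.int32(181), np.int32(7), np.int32(6))]
knob [ 0.58804667 -0.3218607   0.035     ]
brass [ 0.48046741 -0.31013938  0.01      ]
brass [ 0.58951079 -0.32370351  0.01      ]
valve [0.5549046  0.19972731 0.09      ] [0.55122639 0.1926963  0.09      ]
```

View pics/topc.png

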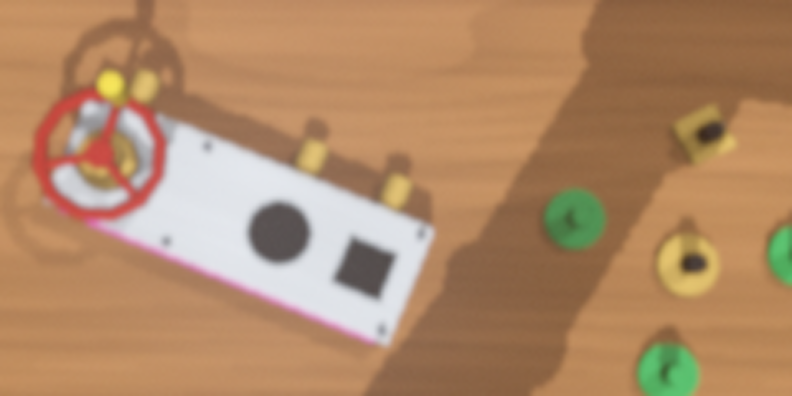

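The crop shows the round port at (279,232), the square port at (365,268), the wheel centre at (99,154), the handle top at (110,84), and the round plug at (688,264) with its knob at (693,263).

```bash
python3 - <<'E'
from h import *
c=optics.read_camera('top')
f=lambda x,y,z: w(c,(x+.5)/3.3-.5+220,(y+.5)/3.3-.5+150,z)
R=f(279,232,.036);S=f(365,268,.036);V=f(99,154,.088);H=f(110,84,.145);P=f(688,264,.008)
for n,v in zip('RSVHP',(R,S,V,H,P)): print(n,np.round(v,4))
for d in (V-S,V-R,R-S): print(np.hypot(*d[:2]),np.degrees(np.arctan2(d[1],d[0]))-90)
d=H-V; print('handle',np.hypot(*d[:2]),np.degrees(np.arctan2(d[1],d[0])))
k=optics.read_camera('wrist'); print(k['fx'],k['cx'],k['cy']); s=state()
T=np.eye(4);T[:3,:3]=s['tool_rot'];T[:3,3]=s['tool_pos']; print(np.round(np.linalg.inv(T)@k['extrinsics'],4))
print(s['t'],tool([P[0],P[1],.231]))
E
```

```text
R [0.4976 0.0269 0.036 ]
S [ 0.4703 -0.0432  0.036 ]
V [0.5513 0.1671 0.088 ]
H [0.5969 0.1524 0.145 ]
P [ 0.4816 -0.3119  0.008 ]
0.22536320944374527 -21.05779204481277
0.150058984361385 -20.959213539352362
0.07530488976272985 -21.254228320561424
handle 0.047890000239327525 -17.79885174327065
312.5753866168134 319.11834581841305 200.13568390912275
[[ 4.000e-04 -9.463e-01 -3.234e-01  8.260e-02]
 [ 1.000e+00  6.000e-04 -3.000e-04 -5.000e-04]
 [ 4.000e-04 -3.234e-01  9.463e-01 -1.425e-01]
 [ 0.000e+00  0.000e+00  0.000e+00  1.000e+00]]
0.25 [ 2.9291e+00 -1.4274e+00  1.0000e-04]
```

```bash
python3 -m jog '[[0,0.12,-0.06,0,0,0,0],[0,0.33,-0.16,0,0,0,0],[0,0.55,-0.27,0,0,0,0],[0,0.77,-0.37,0,0,0,0],[0,0.976,-0.476,0,0,0,0]]' && python3 -m jog '[[0,0.22,-0.11,0,0,0,0],[0,0.44,-0.22,0,0,0,0],[0,0.66,-0.33,0,0,0,0],[0,0.84,-0.42,0,0,0,0],[0,0.976,-0.476,0,0,0,0]]' && python3 -m jog '[[0,0.22,-0.11,0.1,0,0,0],[0,0.44,-0.22,0.3,0,0,0],[0,0.66,-0.33,0.5,0,0,0],[0,0.84,-0.42,0.7,0,0,0],[0,0.976,-0.476,0.8,0,0,0],[0,0.976,-0.476,0.8,0,0,0],[0,0.976,-0.476,0.8,0,0,0]]'
python3 - <<'E'
from h import *
c=optics.read_camera('wrist'); cv2.imwrite('pics/w1.png',c['img'][:,:,::-1]); s=state(); print(s['t'],s['tool_pos'],np.round(s['q'],1),s['gripper_width'])
print(px(c,[.4816,-.3119,0]),px(c,[.4816,-.3119,.04]))
E
```

```text
t: 0.67
tool_pos: [0.3, -0.4952, 0.2313]
tool_rot: [[0.944, 0.331, 0.001], [0.331, -0.944, 0.001], [0.001, -0.0, -1.0]]
contact_force: [0.4, -0.4, -0.2]
gripper_width: 0.0424
grasp_force: 0.0
t: 1.08
tool_pos: [0.3922, -0.4011, 0.2315]
tool_rot: [[0.943, 0.334, 0.001], [0.334, -0.943, 0.001], [0.001, -0.001, -1.0]]
contact_force: [-0.5, -0.4, -0.0]
gripper_width: 0.0424
grasp_force: 0.0
t: 1.67
tool_pos: [0.4821, -0.3099, 0.1346]
tool_rot: [[0.943, 0.334, -0.001], [0.334, -0.943, 0.001], [-0.001, -0.002, -1.0]]
contact_force: [0.1, -1.3, -0.3]
gripper_width: 0.043
grasp_force: 0.0
1.7167 [ 0.48157326 -0.31150799  0.13538017] [ 40.9  30.2 -16.  101.4  10.5  49.9 -50.5] 0.04253278208642032
[321.79389937 188.80731887] [322.09497975 203.20284095]
```

View pics/w1.png

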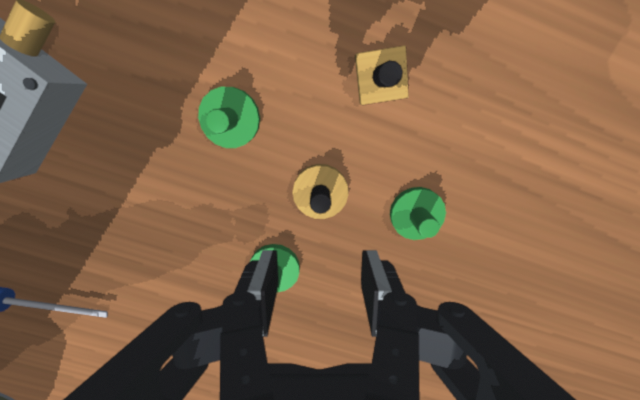

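The wrist view shows the disc centred at about (321,192) and the knob at about (320,203), within roughly 1 px of prediction. The fingers are clear of the green look-alikes, so I'm descending to grip.

```bash
python3 -m jog '[[0,0,0,0.15,0,0,0],[0,0,0,0.35,0,0,0],[0,0,0,0.55,0,0,0],[0,0,0,0.75,0,0,0],[0,0,0,0.9,0,0,0],[0,0,0,1,0,0,0],[0,0,0,1,0,0,0],[0,0,0,1,0,0,0],[0.3,0,0,1,0,0,0],[0.5,0,0,1,0,0,0],[1,0,0,1,0,0,0],[1,0,0,1,0,0,0],[1,0,0,1,0,0,0],[1,0,0,1,0,0,0],[1,0,0,1,0,0,0],[1,0,0,1,0,0,0]]' && python3 -m jog '[[1,0,0,-0.1,0,0,0],[1,0,0,-0.3,0,0,0],[1,0,0,-0.5,0,0,0],[1,0,0,-0.7,0,0,0],[1,0,0,-0.9,0,0,0],[1,0,0,-0.95,0,0,0],[1,0,0,-0.95,0,0,0],[1,0,0,-0.95,0,0,0]]'
python3 - <<'E'
from h import *
c=optics.read_camera('wrist'); cv2.imwrite('pics/w2.png',c['img'][:,:,::-1]); s=state(); print(s['t'],s['tool_pos'],s['gripper_width'],s['grasp_force'])
print(tool([.4976,.0269,s['tool_pos'][2]]))
R=np.array(s['tool_rot'])
for z in (-.005,.005): print(px(c,s['tool_pos']+R@[0,0,z]))
E
```

```text
t: 3.05
tool_pos: [0.482, -0.3127, 0.0169]
tool_rot: [[0.944, 0.33, 0.002], [0.33, -0.944, -0.001], [0.001, 0.002, -1.0]]
contact_force: [-1.1, 0.3, 5.2]
gripper_width: 0.0158
grasp_force: 58.4
t: 3.72
tool_pos: [0.4812, -0.3121, 0.1291]
tool_rot: [[0.944, 0.33, 0.0], [0.33, -0.944, -0.0], [-0.0, 0.0, -1.0]]
contact_force: [-0.6, 0.2, -2.1]
gripper_width: 0.0161
grasp_force: 58.7
3.7667 [ 0.48076147 -0.3117988   0.12834033] 0.016155869355458097 58.663047552108765
[ 1.0649e+00 -2.6177e+00  1.5000e-03]
[319.24018565 266.86953565]
[319.21205857 257.06785951]
```

View pics/w2.png

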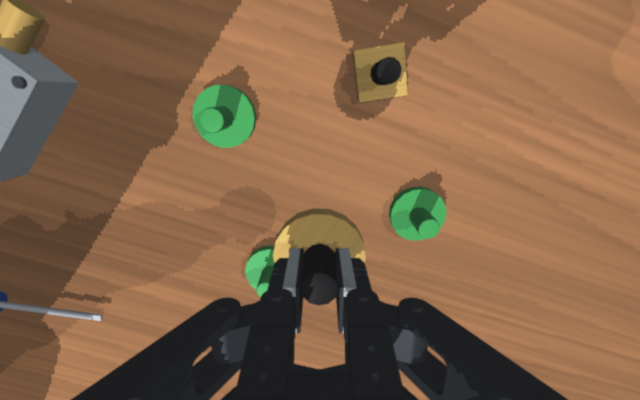

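The plug is gripped by its knob; its disc spans columns 274–366 with its upper edge at row 208. Next I measure where its centre sits in the tool frame.

```bash
cat > disc.py <<'E'
from h import *
from scipy.optimize import least_squares
def disc(show=True):
    c=optics.read_camera('wrist'); s=state(); hsv=cv2.cvtColor(c['img'],cv2.COLOR_RGB2HSV).astype(int)
    R=np.array(s['tool_rot']);t=np.array(s['tool_pos'])
    m=(hsv[:,:,0]>=18)&(hsv[:,:,0]<=32)&(hsv[:,:,1]>90); m[:,:265]=0; m[:,375:]=0; m[:195]=0; m[300:]=0
    pts=[]
    for u in range(276,364):
        r=np.where(m[:,u])[0]
        if len(r) and r[0]<250: pts.append((u,r[0]-.5))
    out=[]
    for dz in (.014,.016,.018):
        P=[]
        for u,v in pts:
            o,d=ray(c,u,v); o=R.T@(o-t); d=R.T@d; P.append((o+d*(dz-o[2])/d[2])[:2])
        P=np.array(P); f=least_squares(lambda x:np.hypot(*(P-x).T)-.025,[0,0],loss='soft_l1',f_scale=.0005)
        out.append((dz,np.round(f.x*1000,2),round(np.std(f.fun)*1000,2),len(P)))
    return out
if __name__=='__main__':
    for o in disc(): print(*o)
E
python3 disc.py
```

```text
0.014 [-0.84 -0.3 ] 0.24 88
0.016 [-1.53 -0.29] 0.2 88
0.018 [-2.22 -0.28] 0.19 88
```

```bash
python3 -m jog '[[1,0.04,-0.1,0,0,0,0],[1,0.12,-0.3,0,0,0,0],[1,0.2,-0.5,0,0,0,0],[1,0.28,-0.7,0,0,0,0],[1,0.355,-0.873,0,0,0,0]]' && python3 -m jog '[[1,0.08,-0.2,0,0,0,0],[1,0.16,-0.4,0,0,0,0],[1,0.24,-0.6,0,0,0,0],[1,0.32,-0.78,0,0,0,0],[1,0.355,-0.873,0,0,0,0]]' && python3 -m jog '[[1,0.08,-0.2,0,0,0,0],[1,0.16,-0.4,0,0,0,0],[1,0.24,-0.6,0,0,0,0],[1,0.32,-0.78,0,0,0,0],[1,0.355,-0.873,0,0,0,0],[1,0.355,-0.873,0,0,0,0],[1,0.355,-0.873,0,0,0,0],[1,0.355,-0.873,0,0,0,0]]' | tail -6
python3 - <<'E'
from h import *
from disc import disc
c=optics.read_camera('wrist'); cv2.imwrite('pics/w3.png',c['img'][:,:,::-1]); s=state(); print(s['t'],s['tool_pos'],s['gripper_width'],s['grasp_force'],np.round(s['q'],1))
print(disc()); print(px(c,[.4976,.0269,.034]),px(c,[.4976,.0269,.04]))
E
```

```text
t: 4.23
tool_pos: [0.4863, -0.196, 0.1282]
tool_rot: [[0.943, 0.332, -0.002], [0.332, -0.943, 0.002], [-0.001, -0.002, -1.0]]
contact_force: [-0.6, 0.4, -2.1]
gripper_width: 0.0158
grasp_force: 58.8
t: 4.65
tool_pos: [0.4922, -0.0816, 0.1286]
tool_rot: [[0.942, 0.334, -0.001], [0.334, -0.942, 0.002], [-0.0, -0.002, -1.0]]
contact_force: [0.0, 0.8, -2.3]
gripper_width: 0.0158
grasp_force: 58.8
t: 5.32
tool_pos: [0.4979, 0.0253, 0.1289]
tool_rot: [[0.944, 0.329, -0.001], [0.329, -0.944, -0.001], [-0.001, 0.001, -1.0]]
contact_force: [0.1, -0.5, -2.6]
gripper_width: 0.016
grasp_force: 58.8
5.3667 [0.49802182 0.02511748 0.12899431] 0.0160417197306158 58.82997393608093 [  6.2  25.1 -17.  112.8  10.4  43.6 -87.6]
[(0.014, array([-0.68, -0.49]), np.float64(0.41), 88), (0.016, array([-1.38, -0.47]), np.float64(0.36), 88), (0.018, array([-2.08, -0.46]), np.float64(0.32), 88)]
[317.67518139 201.42341931] [317.64520781 203.930577  ]
```

View pics/w3.png

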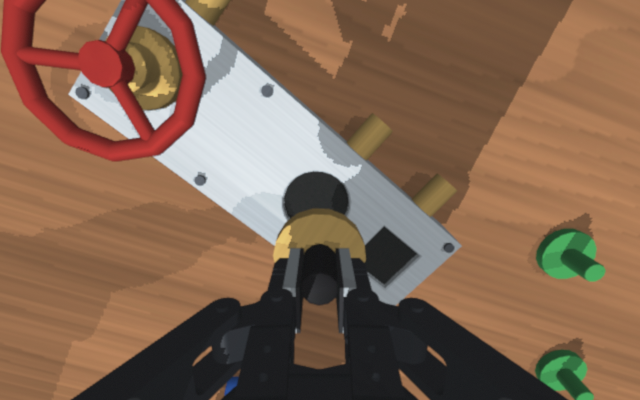

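The wrist view shows the port as a dark circle spanning columns 283–350 with its top at row 171, just above the held disc. I'll fit that arc.

```bash
cat > port.py <<'E'
from h import *
from scipy.optimize import least_squares
def port(r0=160,r1=198,tops=True):
    c=optics.read_camera('wrist'); g=cv2.cvtColor(c['img'],cv2.COLOR_RGB2GRAY).astype(int)
    P=[]
    for u in range(288,347):
        r=np.where(g[r0:r1,u]<85)[0]
        if len(r): 
            k=r[0]+r0
            a,b=g[k-1,u],g[k,u]; P.append(w(c,u,k-.5,.04)[:2])
    P=np.array(P); f=least_squares(lambda x:np.hypot(*(P-x).T)-.0265,P.mean(0),loss='soft_l1',f_scale=.0005)
    return f.x,np.std(f.fun),len(P)
if __name__=='__main__':
    print(port()); s=state(); print(s['tool_pos'])
E
python3 port.py; python3 - <<'E'
from h import *
c=optics.read_camera('side'); cv2.imwrite('pics/s2.png',cv2.resize(c['img'][130:290,220:440],None,fx=3.5,fy=3.5,interpolation=2)[:,:,::-1])
print(px(c,[.4976,.0269,.034]))
E
```

```text
(array([0.54350425, 0.04120657]), np.float64(0.005905073193835977), 59)
[0.49816032 0.02533969 0.12914819]
[313.32375906 212.76195289]
```

```bash
sed -i 's/P.mean(0),loss/[.4976,.0269],loss/' port.py; python3 port.py
```

```text
(array([0.49665953, 0.02804149]), np.float64(0.00025309893912305276), 59)
[0.49823996 0.02577556 0.12923141]
```

```bash
python3 -m jog '[[1,0.006,-0.018,0.08,0,0,0],[1,0.006,-0.018,0.2,0,0,0],[1,0.006,-0.018,0.32,0,0,0],[1,0.006,-0.018,0.42,0,0,0],[1,0.006,-0.018,0.48,0,0,0],[1,0.006,-0.018,0.49,0,0,0],[1,0.006,-0.018,0.49,0,0,0],[1,0.006,-0.018,0.49,0,0,0],[1,0.006,-0.018,0.49,0,0,0]]'
python3 - <<'E'
from h import *
from disc import disc
from scipy.optimize import least_squares
c=optics.read_camera('wrist'); cv2.imwrite('pics/w4.png',cv2.resize(c['img'][130:330,220:420],None,fx=3,fy=3,interpolation=2)[:,:,::-1]); s=state(); print(s['tool_pos'])
o=disc(); print(o[1]); off=np.array(s['tool_rot'])[:2,:2]@o[1][1]/1000
plug=s['tool_pos'][:2]+off; print('plug',plug)
print('nominal px',px(c,[.4967,.028,.04]),px(c,[*plug,s['tool_pos'][2]-.016]))
E
```

```text
t: 6.32
tool_pos: [0.4987, 0.0292, 0.0711]
tool_rot: [[0.944, 0.33, 0.001], [0.33, -0.944, 0.0], [0.001, 0.0, -1.0]]
contact_force: [0.2, 0.2, -1.1]
gripper_width: 0.016
grasp_force: 58.8
[0.49871917 0.02912335 0.07110935]
(0.016, array([-0.91, -0.4 ]), np.float64(0.22), 88)
plug [0.49772813 0.02920036]
nominal px [320.55595582 239.56174383] [319.27782333 249.15478372]
```

View pics/w4.png

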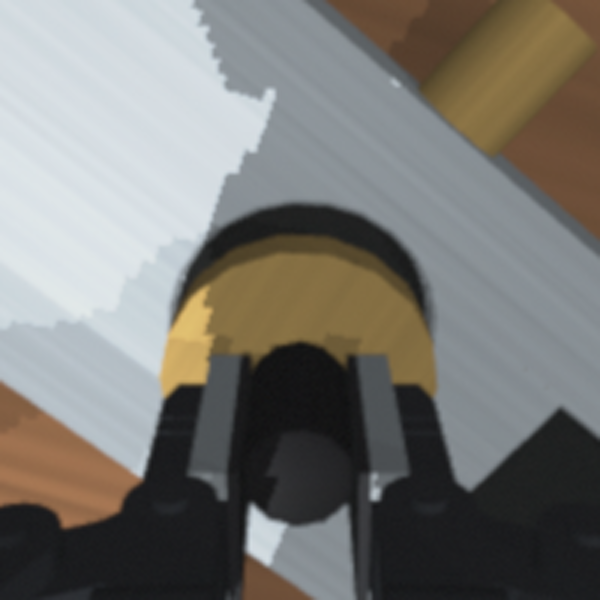

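The close-up shows the port's upper arc at crop (304,204) and the disc's near edge at (300,236), with the port slightly right of the disc. I'll fit both arcs.

```bash
cat > fit.py <<'E'
from h import *
from scipy.optimize import least_squares
def fit(zb,ro=.0265):
    c=optics.read_camera('wrist'); s=state(); im=c['img'].astype(int); V=im.max(2); R=np.array(s['tool_rot']);t=np.array(s['tool_pos'])
    A=[];B=[]
    for u in range(288,354):
        col=V[:,u]; k=next((v for v in range(185,240) if col[v]<75 and col[v+1]<75),None)
        if k is None: continue
        A.append((u,k-.5+ (75-col[k])/max(col[k-1]-col[k],1)*-1+.5))
        sat=im[:,u,0]-im[:,u,2]; j=next((v for v in range(k,250) if sat[v]>18),None)
        if j: B.append((u,j-.5))
    out=[]
    for pts,z,r in ((A,.04,ro),(B,zb,.025)):
        P=np.array([w(c,u,v,z)[:2] for u,v in pts]); x0=t[:2]
        f=least_squares(lambda x:np.hypot(*(P-x).T)-r,x0,loss='soft_l1',f_scale=.0003); out.append(f.x); print(len(P),np.round(f.x,5),'rms mm',round(np.std(f.fun)*1e3,2), 'row',pts[len(pts)//2])
    d=out[0]-out[1]; print('port-disc world mm',np.round(d*1e3,2),'tool frac',np.round(R.T@[*d,0]/.12,4),'plug in tool mm',np.round((R.T@[*(out[1]-t[:2]),0])*1e3,2),t)
if __name__=='__main__':
    z=state()['tool_pos'][2]; fit(z-.0155)
E
python3 fit.py
```

```text
66 [0.49722 0.02832] rms mm 0.06 row (321, np.float64(197.58333333333334))
66 [0.49785 0.0293 ] rms mm 0.19 row (321, 207.5)
port-disc world mm [-0.63 -0.99] tool frac [-0.0077  0.006  -0.    ] plug in tool mm [-0.63 -0.46 -0.  ] [0.49860107 0.02907811 0.07101782]
```

```bash
python3 -m jog '[[1,-0.008,0.006,0.03,0,0,0],[1,-0.008,0.006,0.07,0,0,0],[1,-0.008,0.006,0.1,0,0,0],[1,-0.008,0.006,0.1,0,0,0],[1,-0.008,0.006,0.1,0,0,0],[1,-0.008,0.006,0.1,0,0,0],[1,-0.008,0.006,0.1,0,0,0]]'; python3 fit.py
```

```text
t: 7.05
tool_pos: [0.4977, 0.0281, 0.0585]
tool_rot: [[0.944, 0.33, 0.0], [0.33, -0.944, 0.0], [0.0, -0.0, -1.0]]
contact_force: [0.8, 0.3, -1.7]
gripper_width: 0.0157
grasp_force: 58.8
66 [0.49729 0.02827] rms mm 0.07 row (321, np.float64(202.5531914893617))
66 [0.49685 0.02828] rms mm 0.19 row (321, 207.5)
port-disc world mm [ 0.44 -0.01] tool frac [0.0034 0.0013 0.    ] plug in tool mm [-0.75 -0.43 -0.  ] [0.49770515 0.02812902 0.05859844]
```

```bash
python3 -m jog '[[1,0.003,0.001,0,0,0,0],[1,0.003,0.001,0.015,0,0,0],[1,0.003,0.001,0.03,0,0,0],[1,0.003,0.001,0.045,0,0,0],[1,0.003,0.001,0.06,0,0,0],[1,0.003,0.001,0.07,0,0,0],[1,0.003,0.001,0.075,0,0,0],[1,0.003,0.001,0.075,0,0,0],[1,0.003,0.001,0.075,0,0,0],[1,0.003,0.001,0.075,0,0,0]]'
```

```text
t: 7.93
tool_pos: [0.4979, 0.0281, 0.0508]
tool_rot: [[0.944, 0.33, 0.001], [0.33, -0.944, -0.0], [0.001, 0.001, -1.0]]
contact_force: [-5.5, -0.0, 17.2]
gripper_width: 0.0159
grasp_force: 60.9
```

```bash
python3 -m jog '[[0.6,0,0,0,0,0,0],[0,0,0,-0.005,0,0,0],[0,0,0,-0.01,0,0,0],[0,0,0,-0.01,0,0,0],[0,0,0,-0.01,0,0,0],[0,0,0,-0.01,0,0,0],[0,0,0,-0.01,0,0,0]]' && python3 -m jog '[[0,0,0,-0.1,0,0,0],[0,0,0,-0.25,0,0,0],[0,0,0,-0.45,0,0,0],[0,0,0,-0.65,0,0,0],[0,0,0,-0.85,0,0,0],[0,0,0,-1,0,0,0],[0,0,0,-1,0,0,0],[0,0,0,-1,0,0,0]]'
python3 - <<'E'
from h import *
c=optics.read_camera('wrist'); t=optics.read_camera('top')
a=cv2.resize(c['img'][80:330,195:445],(500,500),interpolation=2); b=cv2.resize(t['img'][160:260,235:355],(300,250),interpolation=2)
o=np.zeros((500,800,3),np.uint8); o[:,:500]=a; o[:250,500:]=b; cv2.imwrite('pics/w5.png',o[:,:,::-1]); s=state(); print(s['t'],s['tool_pos'],s['contact_force'])
print('expected top px of disc top',px(t,[.4973,.0283,.044]), 'wrist disc', px(c,[.4973,.0283,.044]))
E
```

```text
t: 8.52
tool_pos: [0.4979, 0.0281, 0.0505]
tool_rot: [[0.944, 0.33, -0.0], [0.33, -0.944, 0.0], [-0.0, -0.0, -1.0]]
contact_force: [0.0, 0.1, 0.8]
gripper_width: 0.0425
grasp_force: 0.0
t: 9.18
tool_pos: [0.4984, 0.0281, 0.1713]
tool_rot: [[0.944, 0.33, 0.002], [0.33, -0.944, -0.0], [0.002, 0.001, -1.0]]
contact_force: [-0.4, 0.0, -0.9]
gripper_width: 0.0428
grasp_force: 0.0
9.2833 [0.49735589 0.02792342 0.1698188 ] [-1.05301891 -0.29691058 -0.54020396]
expected top px of disc top [303.6223315  219.87644443] wrist disc [318.89496565 191.31208224]
```

View pics/w5.png

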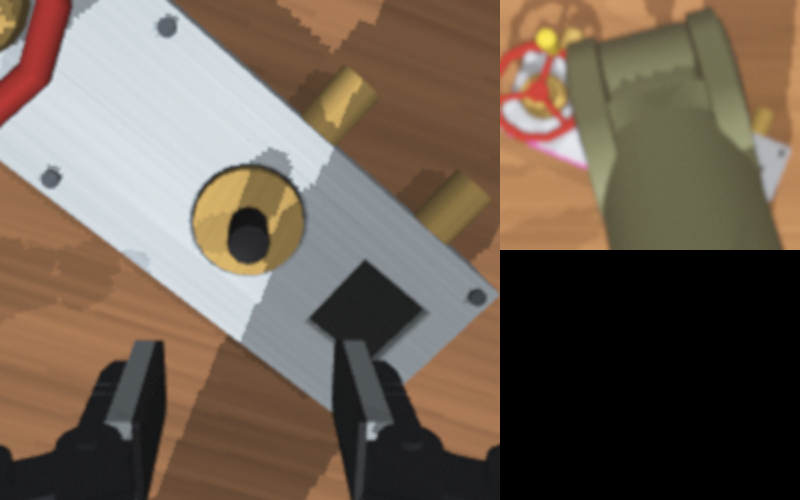

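The plug is seated flat, with an even thin ring around it (disc centre at crop (248,219)), and the fingers are clear. Next I go above the handle.

```bash
python3 -m jog '[[0,0.06,-0.04,-0.02,0,0,0],[0,0.2,-0.13,-0.05,0,0,0],[0,0.4,-0.26,-0.05,0,0,0],[0,0.6,-0.39,-0.05,0,0,0]]' && python3 -m jog '[[0,0.2,-0.13,0,0,0,0],[0,0.38,-0.24,0,0,0,0],[0,0.48,-0.3,0,0,0,0],[0,0.52,-0.325,0,0,0,0],[0,0.52,-0.325,0,0,0,0],[0,0.52,-0.325,0,0,0,0],[0,0.52,-0.325,0,0,0,0]]'|head -3
python3 - <<'E'
from h import *
c=optics.read_camera('wrist'); cv2.imwrite('pics/w6.png',c['img'][:,:,::-1]); s=state(); print(s['t'],s['tool_pos'],np.round(s['q'],1),tool([.5966,.1535,.178]))
hsv=cv2.cvtColor(c['img'],cv2.COLOR_RGB2HSV).astype(int)
m=(hsv[:,:,0]>=24)&(hsv[:,:,0]<=34)&(hsv[:,:,1]>170); print(blobs(m,3)); print(px(c,[.5966,.1535,.145]),px(c,[.5966,.1535,.091]))
print('wheel centre',px(c,[.5512,.1683,.091]))
E
```

```text
t: 9.62
tool_pos: [0.551, 0.0968, 0.1761]
tool_rot: [[0.944, 0.329, -0.001], [0.329, -0.944, -0.0], [-0.001, -0.0, -1.0]]
contact_force: [0.6, 0.2, 0.8]
gripper_width: 0.0426
grasp_force: 0.0
t: 10.2
tool_pos: [0.5958, 0.1522, 0.1763]
tool_rot: [[0.944, 0.329, -0.001], [0.329, -0.944, -0.001], [-0.001, 0.001, -1.0]]
10.25 [0.59595222 0.15211266 0.17658603] [ -5.6  31.2 -17.8  92.   10.7  58.5 -97.4] [ 0.0089 -0.0091 -0.0118]
[]
[318.2504807  234.16404526] [318.40244757 204.33278154]
wheel centre [282.86035594 248.28056207]
```

View pics/w6.png

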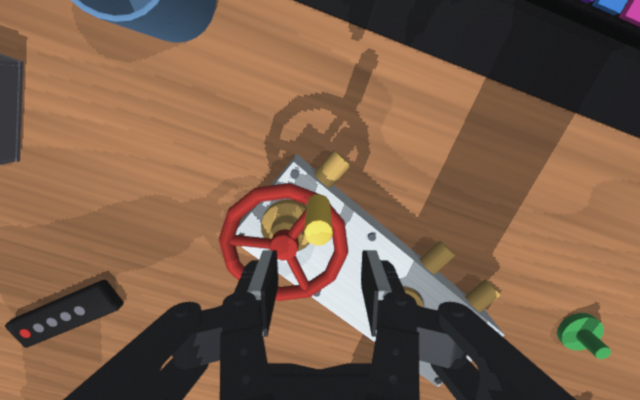

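The handle top is at (318,233), against a prediction of (318,234); the hub is at (284,245). I'm descending to grip it.

```bash
python3 -m jog '[[0,0.009,-0.009,0.1,0,0,0],[0,0.009,-0.009,0.25,0,0,0],[0,0.009,-0.009,0.4,0,0,0],[0,0.009,-0.009,0.52,0,0,0],[0,0.009,-0.009,0.6,0,0,0],[0,0.009,-0.009,0.6,0,0,0],[0,0.009,-0.009,0.6,0,0,0],[0.4,0.009,-0.009,0.6,0,0,0],[1,0.009,-0.009,0.6,0,0,0],[1,0.009,-0.009,0.6,0,0,0],[1,0.009,-0.009,0.6,0,0,0],[1,0.009,-0.009,0.6,0,0,0],[1,0.009,-0.009,0.6,0,0,0],[1,0.009,-0.009,0.6,0,0,0]]'
cat > arc.py <<'E'
# print shifts (tool fractions) from the pose at call start for a handle path about the valve axis
import sys; from h import *
s=state(); R=np.array(s['tool_rot']); ax=np.array([.5512,.1683]); d=np.array(s['tool_pos'])[:2]-ax
print('r',np.hypot(*d),'dir deg',np.degrees(np.arctan2(d[1],d[0])),'F',np.round(s['contact_force'],1),'grip',s['grasp_force'],s['gripper_width'],'z',s['tool_pos'][2],'t',s['t'])
a0,a1,n=map(float,sys.argv[1:4]); p0=ax+.048*np.array([np.cos(np.radians(a0)),np.sin(np.radians(a0))])
for a in np.linspace(a0,a1,int(n)+1)[1:]:
    p=ax+.048*np.array([np.cos(np.radians(a)),np.sin(np.radians(a))]); f=R[:2,:2].T@(p-p0)/.12; print(f'[1,{f[0]:.3f},{f[1]:.3f},0,0,0,0]',end=',')
print()
E
python3 arc.py -17.8 -197.8 18; python3 arc.py -197.8 -377.8 18
```

```text
t: 11.42
tool_pos: [0.598, 0.1549, 0.106]
tool_rot: [[0.944, 0.33, 0.002], [0.33, -0.944, 0.0], [0.002, 0.001, -1.0]]
contact_force: [0.2, -1.6, 7.1]
gripper_width: 0.0165
grasp_force: 58.5
r 0.04866835738331655 dir deg -16.039815291621665 F [ 0.2 -1.6  7.1] grip 58.53930884379224 0.016525585388765984 z 0.10598612162538756 t 11.4167
[1,-0.047,0.052,0,0,0,0],[1,-0.102,0.095,0,0,0,0],[1,-0.163,0.127,0,0,0,0],[1,-0.230,0.149,0,0,0,0],[1,-0.299,0.158,0,0,0,0],[1,-0.368,0.156,0,0,0,0],[1,-0.437,0.141,0,0,0,0],[1,-0.501,0.115,0,0,0,0],[1,-0.560,0.078,0,0,0,0],[1,-0.612,0.031,0,0,0,0],[1,-0.655,-0.024,0,0,0,0],[1,-0.688,-0.085,0,0,0,0],[1,-0.709,-0.152,0,0,0,0],[1,-0.719,-0.221,0,0,0,0],[1,-0.716,-0.290,0,0,0,0],[1,-0.701,-0.359,0,0,0,0],[1,-0.675,-0.423,0,0,0,0],[1,-0.638,-0.482,0,0,0,0],
r 0.04866835738331655 dir deg -16.039815291621665 F [ 0.2 -1.6  7.1] grip 58.53930884379224 0.016525585388765984 z 0.10598612162538756 t 11.4167
[1,0.047,-0.052,0,0,0,0],[1,0.102,-0.095,0,0,0,0],[1,0.163,-0.127,0,0,0,0],[1,0.230,-0.149,0,0,0,0],[1,0.299,-0.158,0,0,0,0],[1,0.368,-0.156,0,0,0,0],[1,0.437,-0.141,0,0,0,0],[1,0.501,-0.115,0,0,0,0],[1,0.560,-0.078,0,0,0,0],[1,0.612,-0.031,0,0,0,0],[1,0.655,0.024,0,0,0,0],[1,0.688,0.085,0,0,0,0],[1,0.709,0.152,0,0,0,0],[1,0.719,0.221,0,0,0,0],[1,0.716,0.290,0,0,0,0],[1,0.701,0.359,0,0,0,0],[1,0.675,0.423,0,0,0,0],[1,0.638,0.482,0,0,0,0],
```

```bash
python3 arc.py -16 -106 9;  python3 -m jog '[[1,-0.046,0.053,0,0,0,0],[1,-0.099,0.097,0,0,0,0],[1,-0.159,0.132,0,0,0,0],[1,-0.225,0.155,0,0,0,0],[1,-0.294,0.167,0,0,0,0],[1,-0.363,0.167,0,0,0,0],[1,-0.432,0.155,0,0,0,0],[1,-0.498,0.131,0,0,0,0],[1,-0.558,0.096,0,0,0,0],[1,-0.558,0.096,0,0,0,0],[1,-0.558,0.096,0,0,0,0]]'; python3 arc.py -106 -196 9
```

```text
r 0.04866835738331655 dir deg -16.039815291621665 F [ 0.2 -1.6  7.1] grip 58.53930884379224 0.016525585388765984 z 0.10598612162538756 t 11.4167
[1,-0.045,0.053,0,0,0,0],[1,-0.099,0.098,0,0,0,0],[1,-0.159,0.132,0,0,0,0],[1,-0.225,0.156,0,0,0,0],[1,-0.294,0.168,0,0,0,0],[1,-0.363,0.167,0,0,0,0],[1,-0.432,0.155,0,0,0,0],[1,-0.497,0.131,0,0,0,0],[1,-0.558,0.096,0,0,0,0],
t: 12.33
tool_pos: [0.5375, 0.122, 0.1059]
tool_rot: [[0.944, 0.331, 0.001], [0.331, -0.944, 0.0], [0.001, 0.0, -1.0]]
contact_force: [-2.3, 0.6, 9.8]
gripper_width: 0.0164
grasp_force: 59.6
r 0.04829299556294028 dir deg -106.51140072162737 F [-2.3  0.6  9.8] grip 59.56079384253826 0.016443077838303004 z 0.10589618088859402 t 12.3333
[1,-0.053,-0.045,0,0,0,0],[1,-0.098,-0.099,0,0,0,0],[1,-0.132,-0.159,0,0,0,0],[1,-0.156,-0.225,0,0,0,0],[1,-0.167,-0.294,0,0,0,0],[1,-0.167,-0.363,0,0,0,0],[1,-0.155,-0.432,0,0,0,0],[1,-0.130,-0.497,0,0,0,0],[1,-0.095,-0.558,0,0,0,0],
```

Forces are low and the motion tracks well. I'll do two more quarter turns.

```bash
python3 -m jog '[[1,-0.053,-0.045,0,0,0,0],[1,-0.098,-0.099,0,0,0,0],[1,-0.132,-0.159,0,0,0,0],[1,-0.156,-0.225,0,0,0,0],[1,-0.167,-0.294,0,0,0,0],[1,-0.167,-0.363,0,0,0,0],[1,-0.155,-0.432,0,0,0,0],[1,-0.13,-0.497,0,0,0,0],[1,-0.095,-0.558,0,0,0,0],[1,-0.095,-0.558,0,0,0,0],[1,-0.095,-0.558,0,0,0,0]]' | head -2; python3 arc.py -196 -376 18
```

```text
t: 13.25
tool_pos: [0.5059, 0.1822, 0.1059]
r 0.04736553318976115 dir deg 162.88235623427008 F [0.4 1.1 8.1] grip 59.41291181923589 0.01656746804989834 z 0.10590614567834553 t 13.25
[1,0.045,-0.053,0,0,0,0],[1,0.099,-0.098,0,0,0,0],[1,0.159,-0.132,0,0,0,0],[1,0.225,-0.156,0,0,0,0],[1,0.294,-0.167,0,0,0,0],[1,0.363,-0.167,0,0,0,0],[1,0.432,-0.154,0,0,0,0],[1,0.497,-0.130,0,0,0,0],[1,0.558,-0.095,0,0,0,0],[1,0.611,-0.050,0,0,0,0],[1,0.655,0.004,0,0,0,0],[1,0.690,0.064,0,0,0,0],[1,0.713,0.130,0,0,0,0],[1,0.725,0.199,0,0,0,0],[1,0.725,0.268,0,0,0,0],[1,0.712,0.337,0,0,0,0],[1,0.688,0.402,0,0,0,0],[1,0.653,0.463,0,0,0,0],
```

```bash
python3 -m jog '[[1,0.045,-0.053,0,0,0,0],[1,0.099,-0.098,0,0,0,0],[1,0.159,-0.132,0,0,0,0],[1,0.225,-0.156,0,0,0,0],[1,0.294,-0.167,0,0,0,0],[1,0.363,-0.167,0,0,0,0],[1,0.432,-0.154,0,0,0,0],[1,0.497,-0.13,0,0,0,0],[1,0.558,-0.095,0,0,0,0],[1,0.611,-0.05,0,0,0,0],[1,0.655,0.004,0,0,0,0],[1,0.69,0.064,0,0,0,0],[1,0.713,0.13,0,0,0,0],[1,0.725,0.199,0,0,0,0],[1,0.725,0.268,0,0,0,0],[1,0.712,0.337,0,0,0,0],[1,0.688,0.402,0,0,0,0],[1,0.653,0.463,0,0,0,0],[1,0.653,0.463,0,0,0,0]]' | head -2; python3 arc.py -376 -390 7
```

```text
t: 14.83
tool_pos: [0.5974, 0.153, 0.106]
r 0.04867588556842848 dir deg -18.367184207754647 F [ 0.1 -1.4  7.5] grip 59.46447835362051 0.01653260853195936 z 0.10597499609533415 t 14.8333
[1,-0.008,0.011,0,0,0,0],[1,-0.017,0.022,0,0,0,0],[1,-0.026,0.033,0,0,0,0],[1,-0.035,0.043,0,0,0,0],[1,-0.045,0.053,0,0,0,0],[1,-0.055,0.063,0,0,0,0],[1,-0.065,0.072,0,0,0,0],
```

```bash
python3 -m jog '[[1,-0.008,0.011,0,0,0,0],[1,-0.017,0.022,0,0,0,0],[1,-0.026,0.033,0,0,0,0],[1,-0.035,0.043,0,0,0,0],[1,-0.035,0.043,0,0,0,0],[1,-0.035,0.043,0,0,0,0],[1,-0.035,0.043,0,0,0,0]]' | head -4; python3 arc.py -384 -392 4
```

```text
t: 15.42
tool_pos: [0.5964, 0.1504, 0.106]
tool_rot: [[0.944, 0.331, 0.004], [0.331, -0.944, 0.003], [0.005, -0.002, -1.0]]
contact_force: [4.2, 5.0, 3.7]
r 0.04866367648815707 dir deg -21.60832710142816 F [4.2 5.  3.7] grip 59.15272067533806 0.016431517491039573 z 0.10600749690839126 t 15.4167
[1,-0.010,0.010,0,0,0,0],[1,-0.020,0.020,0,0,0,0],[1,-0.030,0.029,0,0,0,0],[1,-0.041,0.038,0,0,0,0],
```

```bash
python3 -m jog '[[1,-0.01,0.01,0,0,0,0],[1,-0.02,0.02,0,0,0,0],[1,-0.02,0.02,0,0,0,0],[1,-0.02,0.02,0,0,0,0],[1,-0.02,0.02,0,0,0,0]]' | head -4; python3 arc.py -388 -208 18
```

```text
t: 15.83
tool_pos: [0.5963, 0.1502, 0.1061]
tool_rot: [[0.943, 0.333, 0.007], [0.333, -0.943, 0.007], [0.009, -0.004, -1.0]]
contact_force: [8.7, 11.2, -1.0]
r 0.04860637493897883 dir deg -21.850517567742656 F [ 8.7 11.2 -1. ] grip 58.80078757647425 0.016617316251893822 z 0.10610838011014645 t 15.8333
[1,0.047,-0.051,0,0,0,0],[1,0.084,-0.110,0,0,0,0],[1,0.111,-0.175,0,0,0,0],[1,0.126,-0.243,0,0,0,0],[1,0.129,-0.312,0,0,0,0],[1,0.120,-0.382,0,0,0,0],[1,0.099,-0.448,0,0,0,0],[1,0.067,-0.510,0,0,0,0],[1,0.024,-0.565,0,0,0,0],[1,-0.027,-0.612,0,0,0,0],[1,-0.086,-0.650,0,0,0,0],[1,-0.151,-0.676,0,0,0,0],[1,-0.219,-0.691,0,0,0,0],[1,-0.288,-0.694,0,0,0,0],[1,-0.357,-0.685,0,0,0,0],[1,-0.424,-0.664,0,0,0,0],[1,-0.486,-0.632,0,0,0,0],[1,-0.541,-0.589,0,0,0,0],
```

The stop is confirmed: force rises without motion, at direction −21.6°. Now I open it two turns counterclockwise.

```bash
python3 -m jog '[[1,0.047,-0.051,0,0,0,0],[1,0.084,-0.11,0,0,0,0],[1,0.111,-0.175,0,0,0,0],[1,0.126,-0.243,0,0,0,0],[1,0.129,-0.312,0,0,0,0],[1,0.12,-0.382,0,0,0,0],[1,0.099,-0.448,0,0,0,0],[1,0.067,-0.51,0,0,0,0],[1,0.024,-0.565,0,0,0,0],[1,-0.027,-0.612,0,0,0,0],[1,-0.086,-0.65,0,0,0,0],[1,-0.151,-0.676,0,0,0,0],[1,-0.219,-0.691,0,0,0,0],[1,-0.288,-0.694,0,0,0,0],[1,-0.357,-0.685,0,0,0,0],[1,-0.424,-0.664,0,0,0,0],[1,-0.486,-0.632,0,0,0,0],[1,-0.541,-0.589,0,0,0,0],[1,-0.541,-0.589,0,0,0,0]]' | sed -n '2p;4p'; python3 arc.py -208 -190 1; python3 -m jog '[[1,-0.047,0.051,0,0,0,0],[1,-0.084,0.11,0,0,0,0],[1,-0.111,0.175,0,0,0,0],[1,-0.126,0.243,0,0,0,0],[1,-0.129,0.312,0,0,0,0],[1,-0.12,0.382,0,0,0,0],[1,-0.099,0.448,0,0,0,0],[1,-0.067,0.51,0,0,0,0],[1,-0.024,0.565,0,0,0,0],[1,0.027,0.612,0,0,0,0],[1,0.086,0.65,0,0,0,0],[1,0.151,0.676,0,0,0,0],[1,0.219,0.691,0,0,0,0],[1,0.288,0.694,0,0,0,0],[1,0.357,0.685,0,0,0,0],[1,0.424,0.664,0,0,0,0],[1,0.486,0.632,0,0,0,0],[1,0.541,0.589,0,0,0,0],[1,0.541,0.589,0,0,0,0]]' | sed -n '2p;4p'; python3 arc.py -28 -10 1
```

```text
tool_pos: [0.5087, 0.1892, 0.1059]
contact_force: [-0.5, -1.2, 8.4]
r 0.04734864394492749 dir deg 153.75837552854077 F [-0.5 -1.2  8.4] grip 60.06408448331058 0.01632595421122119 z 0.10589874114077596 t 17.4167
[1,-0.077,0.098,0,0,0,0],
tool_pos: [0.5948, 0.1467, 0.1059]
contact_force: [1.7, 1.0, 8.1]
r 0.04867957659815961 dir deg -26.35636331682084 F [1.7 1.  8.1] grip 59.881034072581656 0.016674671739917202 z 0.10594886148711007 t 19.0
[1,0.078,-0.098,0,0,0,0],
```

```bash
python3 -m jog '[[1,0.047,-0.051,0,0,0,0],[1,0.084,-0.11,0,0,0,0],[1,0.111,-0.175,0,0,0,0],[1,0.126,-0.243,0,0,0,0],[1,0.129,-0.312,0,0,0,0],[1,0.12,-0.382,0,0,0,0],[1,0.099,-0.448,0,0,0,0],[1,0.067,-0.51,0,0,0,0],[1,0.024,-0.565,0,0,0,0],[1,-0.027,-0.612,0,0,0,0],[1,-0.086,-0.65,0,0,0,0],[1,-0.151,-0.676,0,0,0,0],[1,-0.219,-0.691,0,0,0,0],[1,-0.288,-0.694,0,0,0,0],[1,-0.357,-0.685,0,0,0,0],[1,-0.424,-0.664,0,0,0,0],[1,-0.486,-0.632,0,0,0,0],[1,-0.541,-0.589,0,0,0,0],[1,-0.541,-0.589,0,0,0,0]]' | sed -n '2p;4p'; python3 arc.py -208 -190 1; python3 -m jog '[[1,-0.047,0.051,0,0,0,0],[1,-0.084,0.11,0,0,0,0],[1,-0.111,0.175,0,0,0,0],[1,-0.126,0.243,0,0,0,0],[1,-0.129,0.312,0,0,0,0],[1,-0.12,0.382,0,0,0,0],[1,-0.099,0.448,0,0,0,0],[1,-0.067,0.51,0,0,0,0],[1,-0.024,0.565,0,0,0,0],[1,0.027,0.612,0,0,0,0],[1,0.086,0.65,0,0,0,0],[1,0.151,0.676,0,0,0,0],[1,0.219,0.691,0,0,0,0],[1,0.288,0.694,0,0,0,0],[1,0.357,0.685,0,0,0,0],[1,0.424,0.664,0,0,0,0],[1,0.486,0.632,0,0,0,0],[1,0.541,0.589,0,0,0,0],[1,0.541,0.589,0,0,0,0]]' | sed -n '2p;4p'; python3 arc.py -28 -22 3
```

```text
tool_pos: [0.5088, 0.1892, 0.1059]
contact_force: [-0.8, -1.3, 9.2]
r 0.047315127285867925 dir deg 153.76832631488816 F [-0.8 -1.3  9.2] grip 60.081837018951774 0.016091192069033703 z 0.1059004663411013 t 20.5833
[1,-0.077,0.098,0,0,0,0],
tool_pos: [0.5948, 0.1467, 0.1059]
contact_force: [1.3, 1.4, 8.5]
r 0.048673948368287284 dir deg -26.33851324655325 F [1.3 1.4 8.5] grip 59.88170720190439 0.016667896017967806 z 0.10594638167730146 t 22.1667
[1,0.010,-0.010,0,0,0,0],[1,0.020,-0.020,0,0,0,0],[1,0.029,-0.030,0,0,0,0],
```

Now I add the last ~4.5° to match the stop direction, hold still, and check the seated plug and bystanders with the top camera.

```bash
python3 -m jog '[[1,0.01,-0.01,0,0,0,0],[1,0.02,-0.023,0,0,0,0],[1,0.025,-0.03,0,0,0,0],[1,0.025,-0.03,0,0,0,0],[1,0.025,-0.03,0,0,0,0],[1,0.025,-0.03,0,0,0,0],[1,0.025,-0.03,0,0,0,0],[1,0.025,-0.03,0,0,0,0]]' | sed -n '2p;4p'; python3 arc.py -22 -21 1
python3 - <<'E'
from h import *
t=optics.read_camera('side'); cv2.imwrite('pics/e.png',t['img'][:,:,::-1])
E
```

```text
tool_pos: [0.596, 0.1492, 0.1059]
contact_force: [1.0, -1.6, 7.3]
r 0.0486811355768399 dir deg -23.09023358818179 F [ 1.  -1.6  7.3] grip 59.89138681679833 0.016448618345666025 z 0.10594394498460037 t 22.8333
[1,0.005,-0.005,0,0,0,0],
```

View pics/e.png

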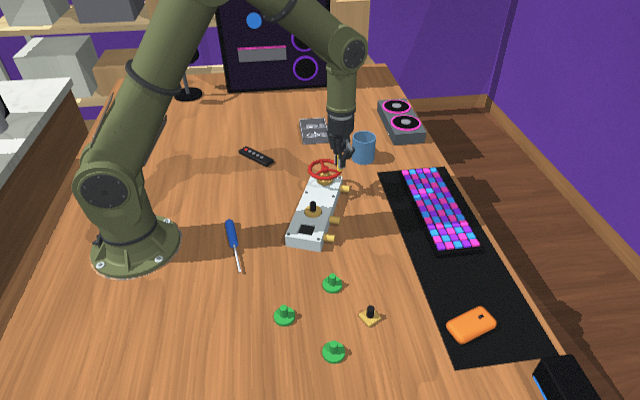

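The side view shows the plug seated at (312,209) and the gripper on the handle at (340,165). The mug, remote and square plug have not moved. The wheel is within about 1.5° of two turns.

```bash
python3 -c "
from plant import sign_off; print(sign_off())"
```

```text
the job is handed in; nothing more can be done
None
```

The job is handed in: the round plug is seated in the round port and released. The valve was wound to its stop and backed off two turns, to within about 1.5° by the arm's position, and the gripper is still holding the handle.

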